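Set up a kiln shelf on its props

TASK

Pick out the three tall props and stand them upright on the three white pads of the kiln batt, one centred on each pad; once all three stand, lay the narrow kiln shelf flat on top of them, along the row and centred over the middle pad. Set things down rather than dropping them, knock no prop over, and leave the two short props and the bowl where they are.

Things in the scene. Friction and masses are not known exactly. Their poses are not given: they have to be found in the camera images.
- tall_a: a tall kiln prop: upright buff ceramic cylinder, 38 mm diameter, 100 mm tall, with a dark bore mark on its top; about 0.17 kg. It stands at the start among the other props on a 12 mm thick fixed plywood board. Origin: centre of its underside, z up along its axis. The three tall props are identical
- tall_b: a tall kiln prop: upright buff ceramic cylinder, 38 mm diameter, 100 mm tall, with a dark bore mark on its top; about 0.17 kg. It stands at the start among the other props on a 12 mm thick fixed plywood board. Origin: centre of its underside, z up along its axis. The three tall props are identical
- tall_c: a tall kiln prop: upright buff ceramic cylinder, 38 mm diameter, 100 mm tall, with a dark bore mark on its top; about 0.17 kg. It stands at the start among the other props on a 12 mm thick fixed plywood board. Origin: centre of its underside, z up along its axis. The three tall props are identical
- short_a: a short kiln prop, not wanted and to be left where it is: same look and 38 mm diameter as the tall ones but only 60 mm tall, on the same board. Origin: centre of its underside
- short_b: a short kiln prop, not wanted and to be left where it is: same look and 38 mm diameter as the tall ones but only 60 mm tall, on the same board. Origin: centre of its underside
- pad_left: the left (+y) of three round white pads in a row on the kiln batt (a brown fixed slab 340 x 90 mm, 15 mm thick); 56 mm diameter, 4 mm thick, fixed. Neighbouring pads are 85 to 115 mm apart. Origin: centre of its underside, so its top is 4 mm above; its y axis runs along the slab's length and the row, towards the left pad (robot's left), within 0.2 rad of world y
- pad_mid: the middle of three round white pads in a row on the kiln batt (a brown fixed slab 340 x 90 mm, 15 mm thick); 56 mm diameter, 4 mm thick, fixed. Neighbouring pads are 85 to 115 mm apart. Origin: centre of its underside, so its top is 4 mm above; its y axis runs along the slab's length and the row, towards the left pad (robot's left), within 0.2 rad of world y
- pad_right: the right (-y) of three round white pads in a row on the kiln batt (a brown fixed slab 340 x 90 mm, 15 mm thick); 56 mm diameter, 4 mm thick, fixed. Neighbouring pads are 85 to 115 mm apart. Origin: centre of its underside, so its top is 4 mm above; its y axis runs along the slab's length and the row, towards the left pad (robot's left), within 0.2 rad of world y
- shelf: the narrow kiln shelf: flat tan ceramic slab 280 mm long (its y axis), 60 mm wide (x), 14 mm thick (z); about 0.45 kg. It lies flat across two fixed wooden battens 20 mm high, 180 mm apart, so its middle is clear underneath. Origin: centre of its underside
- bowl: a loose terracotta bowl, 100 mm across the rim and 50 mm high, to the left of the batt; leave it alone. Origin: centre of its underside
There are look-alikes about, which are no part of the job. Leave any blue or purple look-alike of the tall_a alone.

How it is judged (in metres and radians):
On the way, in this order (a step that is already met when the one before it is completed fails the run):
1. a tall prop stands released on each of the three pads (((horizontal distance between tall_a and pad_left below 0.012 m and z of tall_a in the frame of pad_left between 0 and 0.008 m and angle between tall_a's own z axis and vertical below 0.06 rad) or (horizontal distance between tall_b and pad_left below 0.012 m and z of tall_b in the frame of pad_left between 0 and 0.008 m and angle between tall_b's own z axis and vertical below 0.06 rad) or (horizontal distance between tall_c and pad_left below 0.012 m and z of tall_c in the frame of pad_left between 0 and 0.008 m and angle between tall_c's own z axis and vertical below 0.06 rad)) and ((horizontal distance between tall_a and pad_mid below 0.012 m and z of tall_a in the frame of pad_mid between 0 and 0.008 m and angle between tall_a's own z axis and vertical below 0.06 rad) or (horizontal distance between tall_b and pad_mid below 0.012 m and z of tall_b in the frame of pad_mid between 0 and 0.008 m and angle between tall_b's own z axis and vertical below 0.06 rad) or (horizontal distance between tall_c and pad_mid below 0.012 m and z of tall_c in the frame of pad_mid between 0 and 0.008 m and angle between tall_c's own z axis and vertical below 0.06 rad)) and ((horizontal distance between tall_a and pad_right below 0.012 m and z of tall_a in the frame of pad_right between 0 and 0.008 m and angle between tall_a's own z axis and vertical below 0.06 rad) or (horizontal distance between tall_b and pad_right below 0.012 m and z of tall_b in the frame of pad_right between 0 and 0.008 m and angle between tall_b's own z axis and vertical below 0.06 rad) or (horizontal distance between tall_c and pad_right below 0.012 m and z of tall_c in the frame of pad_right between 0 and 0.008 m and angle between tall_c's own z axis and vertical below 0.06 rad)) and linear speed of each of tall_a, tall_b, tall_c below 0.02 m/s and contact force between the fingers and tall_a below 0.3 N and contact force between the fingers and tall_b below 0.3 N and contact force between the fingers and tall_c below 0.3 N), for 0.2 s.
2. the shelf lies on the three props (((horizontal distance between tall_a and pad_left below 0.012 m and z of tall_a in the frame of pad_left between 0 and 0.008 m and angle between tall_a's own z axis and vertical below 0.06 rad) or (horizontal distance between tall_b and pad_left below 0.012 m and z of tall_b in the frame of pad_left between 0 and 0.008 m and angle between tall_b's own z axis and vertical below 0.06 rad) or (horizontal distance between tall_c and pad_left below 0.012 m and z of tall_c in the frame of pad_left between 0 and 0.008 m and angle between tall_c's own z axis and vertical below 0.06 rad)) and ((horizontal distance between tall_a and pad_mid below 0.012 m and z of tall_a in the frame of pad_mid between 0 and 0.008 m and angle between tall_a's own z axis and vertical below 0.06 rad) or (horizontal distance between tall_b and pad_mid below 0.012 m and z of tall_b in the frame of pad_mid between 0 and 0.008 m and angle between tall_b's own z axis and vertical below 0.06 rad) or (horizontal distance between tall_c and pad_mid below 0.012 m and z of tall_c in the frame of pad_mid between 0 and 0.008 m and angle between tall_c's own z axis and vertical below 0.06 rad)) and ((horizontal distance between tall_a and pad_right below 0.012 m and z of tall_a in the frame of pad_right between 0 and 0.008 m and angle between tall_a's own z axis and vertical below 0.06 rad) or (horizontal distance between tall_b and pad_right below 0.012 m and z of tall_b in the frame of pad_right between 0 and 0.008 m and angle between tall_b's own z axis and vertical below 0.06 rad) or (horizontal distance between tall_c and pad_right below 0.012 m and z of tall_c in the frame of pad_right between 0 and 0.008 m and angle between tall_c's own z axis and vertical below 0.06 rad)) and horizontal distance between shelf and pad_mid below 0.015 m and z of shelf in the frame of pad_mid between 0.1 and 0.108 m and angle between the y axis of shelf and the y axis of pad_mid, either way round below 0.14 rad and angle between shelf's own z axis and vertical below 0.04 rad), for 0.2 s.
At the end, for the whole second after the job is handed in: On each pad stands a tall prop, centred within 12 mm, upright within 0.06 rad; the shelf lies on the props (underside 100 to 108 mm above the pads' underside), its centre within 15 mm of the middle pad's, along the row within 0.14 rad, level within 0.04 rad; all released and at rest (all of step 2 and linear speed of each of tall_a, tall_b, tall_c, shelf below 0.02 m/s and contact force between the fingers and tall_a below 0.3 N and contact force between the fingers and tall_b below 0.3 N and contact force between the fingers and tall_c below 0.3 N and contact force between the fingers and shelf below 0.3 N); the robot touches nothing.
It fails at once if a short prop is moved more than 25 mm (distance of any of short_a, short_b from where it was at the start of the episode above 0.025 m).
It fails at once if the bowl is moved more than 25 mm (distance of bowl from where it was at the start of the episode above 0.025 m).
It fails at once if a prop is knocked over (tilts more than 0.6 rad) (angle between any of tall_a, tall_b, tall_c, short_a, short_b's own z axis and vertical above 0.6 rad).
It fails at once if a tall prop or the shelf falls freely at more than 0.65 m/s (dropped from over 20 mm) ((linear speed of tall_a above 0.65 m/s and contact force between the fingers and tall_a below 0.1 N) or (linear speed of tall_b above 0.65 m/s and contact force between the fingers and tall_b below 0.1 N) or (linear speed of tall_c above 0.65 m/s and contact force between the fingers and tall_c below 0.1 N) or (linear speed of shelf above 0.65 m/s and contact force between the fingers and shelf below 0.1 N)).
It also fails if it takes over 109 s, if anything falls off the work surface, if the arm or the gripper's body presses on something with over 40 N, if the wrist force passes 120 N, or if a joint passes its speed limit or range.

ROBOT

A 7-joint arm with a two-finger parallel gripper is mounted at the origin on the work surface. World frame = base frame: x ahead of the robot, y to its left, z up, the work surface at z = 0. Lengths are in m, angles in degrees, forces in N, time in s.
With the tool pointing down it reaches from about 0.425 to 0.875 m from the base axis. Payload 4.7 kg.
Tool frame: the origin (TCP) lies midway between the tips of the shut fingers; the grasp point (between the pads) lies 19 mm behind it; z points along the fingers, y is the line along which they close (so a half turn about z gives the same grasp; the last joint's range is limited). The gripper opens to 87 mm and grips with 3 to 60 N. Pads are 19 mm wide; open, the fingers measure 117 mm over their backs; the gripper's body (75 mm by 190 mm) begins 51 mm behind the grasp point.
Start: joints at [-73.276, 18.392, -4.016, 83.108, 1.295, 78.541, -3.26], TCP at [0.178, 0.625, 0.223] pointing down, gripper open.
Joint ranges: [-163.93, 163.93], [-17.29, 119.83], [-79.2, 71.16], [3.27, 140.29], [-89.18, 269.18], [5.43, 117.66], [-154.24, 154.24]. Speed limits (degrees/s): [147.25, 147.25, 180, 180, 180, 180, 180].

INTERFACE

Orientations are given as [roll, pitch, yaw] about the fixed x, y, z axes, in that order (R = Rz(yaw) Ry(pitch) Rx(roll)).
In Python, from cell import env, viewer, boxes_of, masks_of gives the robot as it stands. The module is installed in compiled form; this text tells all that it offers.
- The arm moves only by the tool apply_moves, never from a script. Its argument "moves" is a list of rows, each a list of 7 numbers: the shift along the tool's x, y, z scaled (see below), then the turn, a rotation vector about the tool's x, y, z scaled (see below), then the opening, from 0 (shut) to 1 (fully open). A call has 1 to 20 rows; each row is the pose to reach, as a shift and turn from the pose commanded when the call began, along the tool's axes at that moment; what a row does not reach only later rows make up. The controller multiplies each number of a shift by 0.2 m and each number of a turn by 1.5 rad. A row lasts 1/10 s, in which the tool goes at most 50 mm and 8.59 degrees, less where a joint would pass 70% of its speed; a pose out of reach is approached as far as the arm can. A call with a number of a shift or a turn outside -1 to 1 is refused whole. A call with a gripper value outside its range is refused whole. The fingers move at their own pace and stop on an object; "grip_force" is the grip in N (left out, the last holds). Time passes only in rows, so rows that repeat a pose let the fingers close. It gives the time, the measured TCP pose, the force, the opening and the grip force at its end, in the units of the state.
- env.get_obs(): the state, without advancing time (a new reading comes with each control period).
- viewer.read_camera(name): name is "scene" or "top"; returns the picture (480x640x3 uint8, red, green, blue); there is no depth.
- viewer.get_calibration(name): a dict with "fov_y" (degrees; the focal length in pixels is half the picture's height over the tangent of half this angle, whatever the lens; pixels are square), "cx", "cy" (the principal point, pixels), "k1" (the pictures are not rectified: a ray, as slopes to the right and down, at radius r is drawn at 1 + k1 r^2 times it, then the intrinsics apply), "position" and "orientation" of the camera in the world. Camera axes: x right, y up, looking along -z (the intrinsics and any distortion apply to the point x, -y, -z); pixel columns grow to the right and rows downward; lengths in m; the calibration is good to about 2 mm. A picture is of the moment at which its call begins. get_calibration takes no time and is no camera call.
- env.sign_off(): hands the job in; it is judged then, once.
Trained networks look in the newest picture that a camera, given by its name, has taken for a name from the list of things; names that differ only in an ending like _2 or _b are one class to them, and where a whole thing is asked for, a point or a joint stands for the part that bears it (a point fixed in the world has none). Each returns a list of dicts, best first, with "conf" (0 to 1); they miss things now and then, are a little off and sometimes report something else, mostly with a low value. They report only what shows in the picture. A call takes as long as a camera call. They do not tell look-alikes from the thing itself.
- boxes_of(camera, target): "location" ([column, row] in pixels, amid what is visible of it).
- masks_of(camera, target): "pixels" (480x640 bool, what is visible of it) and "location" ([column, row] in pixels, amid what is visible of it).
The state is a dict: "time_s": time; "qpos": joint angles; "joint_velocities": joint speeds; "effort": joint torques, N m; "tool_pos": TCP position; "tool_rot": TCP orientation; "force": force on the tool from outside, world axes, zero at the start; "wrist_torque": the same for the moment, N m; "grip_width": finger opening in m; "grasp_force": force on a finger pad.
Only numpy, scipy, OpenCV 4.12 (cv2) and the standard library are available. Lean on these libraries where they do the work, as an engineer would, in place of code of your own. Each camera call takes 0.05 s, during which the arm holds its last target. There are 200 camera calls.

## Working session

There is one attempt and no reset: what is moved stays moved. The work goes in short steps, Python scripts to look and compute and a tool call to move; the robot and the scene stay as the last step left them, time stands still between calls to the robot, and variables do not carry over. Pictures are saved under pics/ and viewed, at most 14 in all, crops included, and the job is handed in when it is done.

Besides the shell and the picture viewer there is one more tool, called as name(argument=value, ...), one argument or row to a line, values as JSON. apply_moves: Moves the arm, as the interface text tells. Shifts and turns lie within -1 to 1; 1 stands for 0.2 m of shift or 1.5 rad of turn. Its arguments: {"type":"object","properties":{"moves":{"type":"array","items":{"type":"array","items":{"type":"number","minimum":-1,"maximum":1}}},"grip_force":{"type":"number"}},"required":["moves"]}

```bash
mkdir -p pics; python3 - <<'E'
from cell import env, viewer, boxes_of, masks_of
import cv2
for n in("scene","top"):
    im=viewer.read_camera(n); cv2.imwrite(f"pics/{n}0.png",im[:,:,::-1]); print(n,viewer.get_calibration(n))
    for t in("tall_a","short_a","pad_left","shelf","bowl"):
        print(t,[([round(float(v)) for v in d["location"]],round(d["conf"],2)) for d in boxes_of(n,t)])
o=env.get_obs(); print(o["tool_pos"],o["tool_rot"],o["time_s"],o["grip_width"])
E
```

```text
scene {'fov_y': 42.961683228438744, 'cx': 321.81648630209526, 'cy': 233.49070700024288, 'k1': -0.1842666594713574, 'position': array([1.36649451, 0.20356066, 0.98571369]), 'orientation': array([ 42.94957558,  -0.75340632, 101.04192664])}
tall_a [([461, 228], 0.83), ([477, 198], 0.82), ([505, 256], 0.79), ([418, 188], 0.75), ([449, 179], 0.68), ([392, 241], 0.63), ([435, 242], 0.62)]
short_a [([424, 222], 0.66), ([380, 219], 0.63)]
pad_left [([311, 294], 0.68), ([489, 314], 0.33)]
shelf [([203, 211], 0.85)]
bowl [([488, 310], 0.87)]
top {'fov_y': 48.04635914630665, 'cx': 314.08963085579444, 'cy': 246.819987364503, 'k1': 0.03606118573361653, 'position': array([0.4304412 , 0.06524233, 1.09156782]), 'orientation': array([  2.32967193,  -0.63328643, -89.55259478])}
tall_a [([110, 235], 0.97), ([241, 230], 0.89), ([192, 231], 0.78), ([212, 313], 0.74), ([183, 342], 0.72), ([146, 320], 0.66), ([166, 260], 0.58)]
short_a [([210, 263], 0.82), ([264, 269], 0.78)]
pad_left [([320, 160], 0.89)]
shelf [([456, 253], 0.74)]
bowl [([132, 162], 0.87), ([412, 159], 0.52)]
[0.17825465 0.62508173 0.22259264] [1.79996240e+02 7.56222975e-05 1.64083475e+02] 0.6 0.08720931269291675
```

View pics/scene0.png

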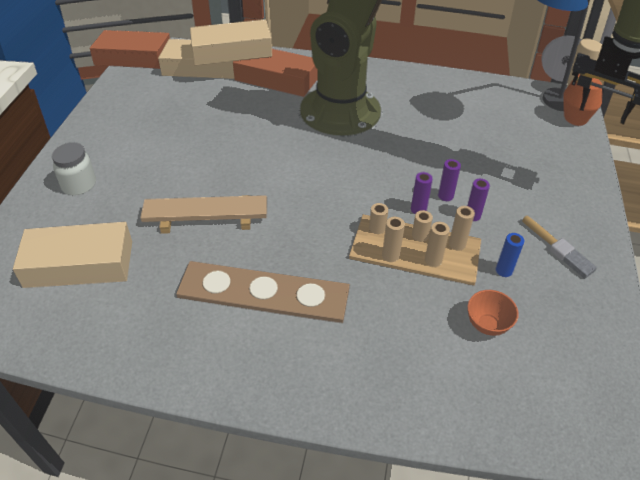

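View pics/top0.png

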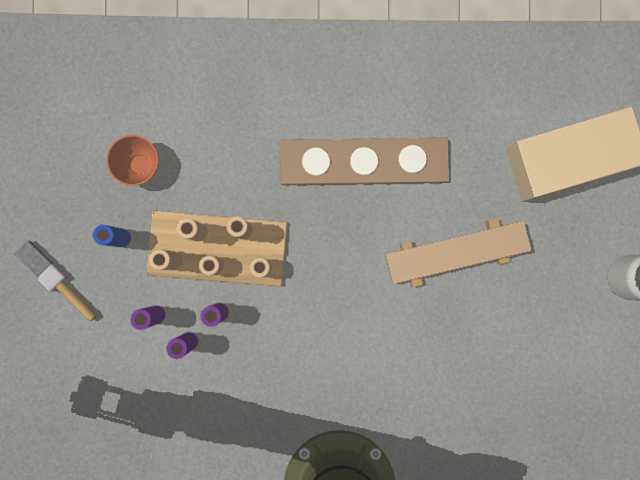

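The buff tall props show in top at (187,229), (237,227) and (160,260). In scene they are at (438,243), (394,240) and (462,228). The buff pieces at top (209,265) and (260,267), scene (423,222) and (378,218), are visibly shorter. The purple and blue cylinders are look-alikes. Next I measure and confirm with one crop.

```bash
cat > h.py <<'E'
import numpy as np, cv2
from scipy.spatial.transform import Rotation as R
from cell import env, viewer, boxes_of, masks_of
def K(c):
    f=240/np.tan(np.radians(c["fov_y"]/2)); return np.array([[f,0,c["cx"]],[0,f,c["cy"]],[0,0,1]])
def plane(n,px,z):
    c=viewer.get_calibration(n)
    s=cv2.undistortPoints(np.float64(px).reshape(-1,1,2),K(c),np.array([c["k1"],0,0,0,0]))[:,0]
    d=np.c_[s[:,0],-s[:,1],-np.ones(len(s))]@R.from_euler("xyz",c["orientation"],degrees=True).as_matrix().T
    p=c["position"]; return p+d*((z-p[2])/d[:,2])[:,None]
def blob(mask,px,r):
    # centroid of connected blob nearest px
    n,l,st,ce=cv2.connectedComponentsWithStats(mask.astype(np.uint8))
    best=[i for i in range(1,n) if st[i,4]>12 and np.hypot(*(ce[i]-px))<r]
    i=max(best,key=lambda i:st[i,4]) if best else None
    return (ce[i],st[i,4]) if best else (np.full(2,np.nan),0)
E
python3 - <<'E'
from h import *
np.set_printoptions(precision=4,suppress=True)
im=viewer.read_camera("top"); sc=viewer.read_camera("scene")
cr=np.hstack([cv2.resize(a[:,:,::-1],(400,400),interpolation=cv2.INTER_CUBIC) for a in (im[195:305,140:290],sc[170:290,345:495])]); cv2.imwrite("pics/crop.png",cr)
g=im.astype(int).sum(2); gs=sc.astype(int).sum(2)
T={"t1":((187,229),(440,230)),"t2":((237,227),(396,224)),"t3":((160,260),(464,212)),"s1":((209,265),(424,216)),"s2":((260,267),(379,209))}
for k,(a,b) in T.items():
    z=.112 if k[0]=="t" else .072
    pa,na=blob(g<270,a,7); pb,nb=blob(gs<270,b,9)
    print(k,pa,na,plane("top",pa,z)[0,:2],pb,nb,plane("scene",pb,z)[0,:2])
for a,b in (((316,161),(311,294)),((364,160),(264,288)),((412,158),(217,282))):
    pa,na=blob(im.min(2)>190,a,10); pb,nb=blob(sc.min(2)>190,b,10)
    print("pad",pa,na,plane("top",pa,.019)[0,:2],pb,nb,plane("scene",pb,.019)[0,:2])
for n in("top","scene"):
    d=masks_of(n,"shelf")[0]; m=d["pixels"].astype(np.uint8)
    r=cv2.minAreaRect(np.argwhere(m)[:,::-1].astype(np.float32)); q=cv2.boxPoints(r)
    P=plane(n,q,.034); print(n,d["conf"],q.round(1).tolist(),P[:,:2],P.mean(0))
E
```

```text
t1 [186.4091 227.9205] 88 [0.5028 0.2867] [440.2414 227.6552] 58 [0.5022 0.2875]
t2 [236.407  226.0349] 86 [0.5071 0.1964] [395.2586 222.4828] 58 [0.5065 0.1972]
t3 [158.7419 259.2688] 93 [0.4455 0.3354] [465.0851 211.5532] 47 [0.4455 0.3358]
s1 [208.425  265.2125] 80 [0.4357 0.2533] [423.2292 215.9792] 48 [0.4357 0.2534]
s2 [259.2632 267.1447] 76 [0.4327 0.1576] [379.2041 208.3061] 49 [0.4322 0.1584]
pad [315.529 160.949] 569 [0.6465 0.0522] [310.5303 294.191 ] 445 [0.6469 0.0533]
pad [363.8204 160.4912] 568 [ 0.6483 -0.0447] [263.3264 287.0874] 435 [ 0.6487 -0.043 ]
pad [412.1313 158.3765] 571 [ 0.6534 -0.1416] [216.2803 281.2613] 421 [ 0.654  -0.1403]
top 0.59 [[384.79998779296875, 253.0], [523.7999877929688, 219.39999389648438], [531.2000122070312, 249.8000030517578], [392.1000061035156, 283.3999938964844]] [[ 0.4626 -0.0852]
 [ 0.5309 -0.3584]
 [ 0.4712 -0.3722]
 [ 0.403  -0.0998]] [ 0.4669 -0.2289  0.034 ]
scene 0.67 [[140.5, 197.60000610351562], [265.8999938964844, 194.39999389648438], [266.5, 218.5], [141.10000610351562, 221.6999969482422]] [[ 0.4688 -0.3811]
 [ 0.4014 -0.1014]
 [ 0.4753 -0.0806]
 [ 0.5406 -0.3494]] [ 0.4715 -0.2281  0.034 ]
```

View pics/crop.png

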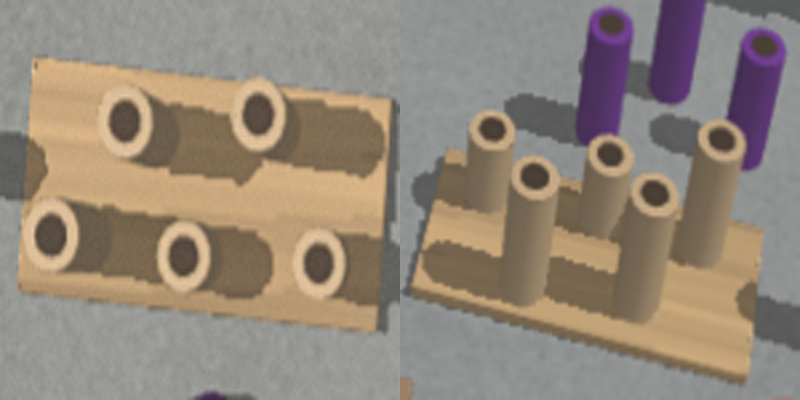

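The crop confirms it: the tall ones are at scene-crop (535,175), (655,195) and (720,140). The two short ones are at (490,130) and (610,155). Both cameras agree within about 1 mm. First I go halfway towards tall t1, turning so that the fingers close across the pad row.

apply_moves(
  moves=[
    [-1,-0.59,0,0,0,0.838,1],
    [-1,-0.59,0,0,0,0.838,1],
    [-1,-0.59,0,0,0,0.838,1],
    [-1,-0.59,0,0,0,0.838,1],
    [-1,-0.59,0,0,0,0.838,1],
    [-1,-0.59,0,0,0,0.838,1],
    [-1,-0.59,0,0,0,0.838,1],
    [-1,-0.59,0,0,0,0.838,1],
    [-1,-0.59,0,0,0,0.838,1],
    [-1,-0.59,0,0,0,0.838,1],
    [-1,-0.59,0,0,0,0.838,1],
    [-1,-0.59,0,0,0,0.838,1],
  ],
)

```text
time_s: 2.0
tool_pos: [0.3382, 0.4568, 0.2226]
tool_rot: [180.0, -0.0, 92.1]
force: [-0.4, -1.0, 0.4]
grip_width: 0.087
grasp_force: 0.0
```

```bash
cat >> h.py <<'E'
def go(target,yaw=92.08):
    "print scaled shift and turn from the present pose to target, tool down"
    o=env.get_obs(); r=R.from_euler("xyz",o["tool_rot"],degrees=True)
    t=R.from_euler("xyz",[180,0,yaw],degrees=True)
    print("t",round(o["time_s"],2),o["tool_pos"].round(4),o["tool_rot"].round(2),"shift",(r.inv().apply(np.array(target)-o["tool_pos"])/.2).round(3),"turn",((r.inv()*t).as_rotvec()/1.5).round(4))
E
python3 -c "
from h import *
go([.5025,.287,.21])"
```

```text
t 2.0 [0.3382 0.4568 0.2226] [ 1.800e+02 -1.000e-02  9.213e+01] shift [-0.879  0.789  0.063] turn [ 0.     -0.0001  0.0006]
```

apply_moves(
  moves=[
    [-0.879,0.789,0,0,0,0,1],
    [-0.879,0.789,0,0,0,0,1],
    [-0.879,0.789,0,0,0,0,1],
    [-0.879,0.789,0,0,0,0,1],
    [-0.879,0.789,0,0,0,0,1],
    [-0.879,0.789,0,0,0,0,1],
    [-0.879,0.789,0.2,0,0,0,1],
    [-0.879,0.789,0.4,0,0,0,1],
    [-0.879,0.789,0.55,0,0,0,1],
    [-0.879,0.789,0.66,0,0,0,1],
    [-0.879,0.789,0.713,0,0,0,1],
    [-0.879,0.789,0.713,0,0,0,1],
    [-0.879,0.789,0.713,0,0,0,0],
    [-0.879,0.789,0.713,0,0,0,0],
    [-0.879,0.789,0.713,0,0,0,0],
    [-0.879,0.789,0.713,0,0,0,0],
    [-0.879,0.789,0.713,0,0,0,0],
    [-0.879,0.789,0.713,0,0,0,0],
    [-0.879,0.789,0.713,0,0,0,0],
    [-0.879,0.789,0.713,0,0,0,0],
  ],
  grip_force=20,
)

```text
time_s: 4.0
tool_pos: [0.5024, 0.2868, 0.08]
tool_rot: [180.0, -0.0, 92.1]
force: [0.6, -0.7, 0.0]
grip_width: 0.0371
grasp_force: 20.0
```

```bash
python3 -c "
from h import *
go([.6467,.0527,.225])"
```

```text
t 4.0 [0.5024 0.2868 0.08  ] [ 1.7999e+02 -1.0000e-02  9.2060e+01] shift [-1.196  0.679 -0.725] turn [ 0.0002 -0.0001 -0.0002]
```

apply_moves(
  moves=[
    [0,0,-0.1,0,0,0,0],
    [0,0,-0.25,0,0,0,0],
    [0,0,-0.45,0,0,0,0],
    [0,0,-0.62,0,0,0,0],
    [0,0,-0.725,0,0,0,0],
    [-0.1,0.06,-0.725,0,0,0,0],
    [-0.25,0.14,-0.725,0,0,0,0],
    [-0.42,0.24,-0.725,0,0,0,0],
    [-0.6,0.34,-0.725,0,0,0,0],
    [-0.78,0.44,-0.725,0,0,0,0],
    [-0.92,0.56,-0.725,0,0,0,0],
    [-1,0.679,-0.725,0,0,0,0],
    [-1,0.679,-0.725,0,0,0,0],
  ],
)

```text
time_s: 5.3
tool_pos: [0.6472, 0.0869, 0.2239]
tool_rot: [180.0, 0.2, 91.7]
force: [-0.2, -1.0, -2.2]
grip_width: 0.0375
grasp_force: 20.0
```

```bash
python3 -c "
from h import *
go([.6467,.0527,.088])"
```

```text
t 5.3 [0.6472 0.0869 0.2239] [179.98   0.21  91.7 ] shift [-0.168 -0.008  0.68 ] turn [ 0.0002  0.0024 -0.0044]
```

apply_moves(
  moves=[
    [-0.1,0,0,0,0,0,0],
    [-0.196,0,0,0,0,0,0],
    [-0.196,0,0,0,0,0,0],
    [-0.196,0,0.15,0,0,0,0],
    [-0.196,0,0.35,0,0,0,0],
    [-0.196,0,0.52,0,0,0,0],
    [-0.196,0,0.6,0,0,0,0],
    [-0.196,0,0.64,0,0,0,0],
    [-0.196,0,0.665,0,0,0,0],
    [-0.196,0,0.675,0,0,0,0],
    [-0.196,0,0.68,0,0,0,0],
    [-0.196,0,0.684,0,0,0,0],
    [-0.196,0,0.687,0,0,0,0],
    [-0.196,0,0.687,0,0,0,0],
    [-0.196,0,0.687,0,0,0,0],
  ],
)

```text
time_s: 6.8
tool_pos: [0.6467, 0.0526, 0.0878]
tool_rot: [180.0, -0.0, 92.1]
force: [0.3, 0.5, -1.8]
grip_width: 0.0375
grasp_force: 20.0
```

```bash
python3 -c "
from h import *
go([.6467,.0527,.087]);print(env.get_obs()['force'])"
```

```text
t 6.8 [0.6467 0.0526 0.0878] [ 1.7998e+02 -1.0000e-02  9.2060e+01] shift [ 0.001 -0.     0.004] turn [ 0.0003 -0.0001 -0.0002]
[ 0.33664051  0.48361626 -1.76256387]
```

apply_moves(
  moves=[
    [0,0,0.003,0,0,0,0],
    [0,0,0.005,0,0,0,0],
    [0,0,0.005,0,0,0,0],
    [0,0,0.005,0,0,0,0.5],
    [0,0,0.005,0,0,0,0.7],
    [0,0,0.005,0,0,0,0.9],
    [0,0,0.005,0,0,0,1],
    [0,0,0.005,0,0,0,1],
    [0,0,-0.05,0,0,0,1],
    [0,0,-0.2,0,0,0,1],
    [0,0,-0.4,0,0,0,1],
    [0,0,-0.6,0,0,0,1],
    [0,0,-0.68,0,0,0,1],
    [0,0,-0.68,0,0,0,1],
    [0,0,-0.68,0,0,0,1],
  ],
)

```text
time_s: 8.3
tool_pos: [0.6462, 0.0527, 0.2228]
tool_rot: [-179.9, -0.0, 92.1]
force: [0.1, 0.3, -0.3]
grip_width: 0.0872
grasp_force: 0.0
```

```bash
python3 - <<'E'
from h import *
go([.5067,.1967,.21])
for n,a,z in(("top",(315,150),.119),("scene",(312,262),.119)):
    im=viewer.read_camera(n); cv2.imwrite(f"pics/{n}1.png",im[:,:,::-1])
    print([([round(float(v)) for v in d["location"]],round(d["conf"],2)) for d in boxes_of(n,"tall_a")])
    p,k=blob(im.astype(int).sum(2)<270,a,25); print(n,p,k,plane(n,p,z)[0])
E
```

```text
t 8.3 [0.6462 0.0527 0.2228] [-1.7995e+02 -1.0000e-02  9.2070e+01] shift [ 0.745 -0.671  0.065] turn [-0.0006 -0.0001 -0.0001]
[([110, 236], 0.84), ([182, 344], 0.71), ([212, 312], 0.71), ([165, 260], 0.66), ([241, 228], 0.57)]
top [nan nan] 0 [nan nan nan]
[([310, 276], 0.95), ([449, 181], 0.95), ([508, 253], 0.88), ([459, 224], 0.72), ([476, 196], 0.56)]
scene [310.5 261.5] 68 [0.64661632 0.05322167 0.119     ]
```

apply_moves(
  moves=[
    [0.745,-0.673,0,0,0,0,1],
    [0.745,-0.673,0,0,0,0,1],
    [0.745,-0.673,0,0,0,0,1],
    [0.745,-0.673,0,0,0,0,1],
    [0.745,-0.673,0,0,0,0,1],
    [0.745,-0.673,0,0,0,0,1],
    [0.745,-0.673,0,0,0,0,1],
    [0.745,-0.673,0.2,0,0,0,1],
    [0.745,-0.673,0.4,0,0,0,1],
    [0.745,-0.673,0.55,0,0,0,1],
    [0.745,-0.673,0.66,0,0,0,1],
    [0.745,-0.673,0.713,0,0,0,1],
    [0.745,-0.673,0.713,0,0,0,1],
    [0.745,-0.673,0.713,0,0,0,0],
    [0.745,-0.673,0.713,0,0,0,0],
    [0.745,-0.673,0.713,0,0,0,0],
    [0.745,-0.673,0.713,0,0,0,0],
    [0.745,-0.673,0.713,0,0,0,0],
    [0.745,-0.673,0.713,0,0,0,0],
    [0.745,-0.673,0.713,0,0,0,0],
  ],
)

```text
time_s: 10.5
tool_pos: [0.5068, 0.1967, 0.0811]
tool_rot: [180.0, -0.0, 92.1]
force: [0.8, -1.0, -0.7]
grip_width: 0.0389
grasp_force: 0.1
```

```bash
python3 -c "
from h import *
go([.6486,-.0438,.225])"
```

```text
t 10.5 [0.5068 0.1967 0.0811] [ 1.7999e+02 -1.0000e-02  9.2070e+01] shift [-1.227  0.665 -0.72 ] turn [ 0.0001 -0.0001 -0.0001]
```

apply_moves(
  moves=[
    [0,0,0,0,0,0,0],
    [0,0,0,0,0,0,0],
    [0,0,0,0,0,0,0],
    [0,0,-0.1,0,0,0,0],
    [0,0,-0.25,0,0,0,0],
    [0,0,-0.45,0,0,0,0],
    [0,0,-0.62,0,0,0,0],
    [0,0,-0.72,0,0,0,0],
    [-0.1,0.06,-0.72,0,0,0,0],
    [-0.25,0.14,-0.72,0,0,0,0],
    [-0.42,0.24,-0.72,0,0,0,0],
    [-0.6,0.34,-0.72,0,0,0,0],
    [-0.78,0.44,-0.72,0,0,0,0],
    [-0.92,0.56,-0.72,0,0,0,0],
    [-1,0.665,-0.72,0,0,0,0],
    [-1,0.665,-0.72,0,0,0,0],
    [-1,0.665,-0.72,0,0,0,0],
    [-1,0.665,-0.72,0,0,0,0],
  ],
)

```text
time_s: 12.3
tool_pos: [0.6461, 0.003, 0.2245]
tool_rot: [-179.9, -0.1, 92.2]
force: [0.5, -0.5, -1.1]
grip_width: 0.0374
grasp_force: 20.0
```

```bash
python3 -c "
from h import *
go([.6486,-.0438,.0881])"
```

```text
t 12.3 [0.6461 0.003  0.2245] [-1.7992e+02 -6.0000e-02  9.2160e+01] shift [-0.235  0.005  0.682] turn [-0.0009 -0.0007  0.0009]
```

apply_moves(
  moves=[
    [-0.1,0,0,0,0,0,0],
    [-0.2,0,0,0,0,0,0],
    [-0.228,0,0,0,0,0,0],
    [-0.228,0,0.15,0,0,0,0],
    [-0.228,0,0.35,0,0,0,0],
    [-0.228,0,0.52,0,0,0,0],
    [-0.228,0,0.6,0,0,0,0],
    [-0.228,0,0.64,0,0,0,0],
    [-0.228,0,0.665,0,0,0,0],
    [-0.228,0,0.675,0,0,0,0],
    [-0.228,0,0.68,0,0,0,0],
    [-0.228,0,0.683,0,0,0,0],
    [-0.228,0,0.685,0,0,0,0],
    [-0.228,0,0.685,0,0,0,0],
    [-0.228,0,0.685,0,0,0,0],
  ],
)

```text
time_s: 13.8
tool_pos: [0.6486, -0.044, 0.0882]
tool_rot: [180.0, -0.0, 92.1]
force: [0.4, -0.2, -1.2]
grip_width: 0.0377
grasp_force: 20.0
```

```bash
python3 -c "
from h import *
go([.6486,-.0438,.0881]);print(env.get_obs()['force'])"
```

```text
t 13.8 [ 0.6486 -0.044   0.0882] [ 1.7998e+02 -1.0000e-02  9.2060e+01] shift [ 0.001 -0.     0.001] turn [ 0.0003 -0.0001 -0.0002]
[ 0.40500107 -0.18565986 -1.24959937]
```

apply_moves(
  moves=[
    [0,0,0.003,0,0,0,0],
    [0,0,0.003,0,0,0,0.5],
    [0,0,0.003,0,0,0,0.7],
    [0,0,0.003,0,0,0,0.9],
    [0,0,0.003,0,0,0,1],
    [0,0,0.003,0,0,0,1],
    [0,0,-0.05,0,0,0,1],
    [0,0,-0.2,0,0,0,1],
    [0,0,-0.4,0,0,0,1],
    [0,0,-0.6,0,0,0,1],
    [0,0,-0.68,0,0,0,1],
    [1,-0.5,-0.68,0,0,0,1],
    [1,-0.5,-0.68,0,0,0,1],
    [1,-0.5,-0.68,0,0,0,1],
    [1,-0.5,-0.68,0,0,0,1],
    [1,-0.5,-0.68,0,0,0,1],
    [1,-0.5,-0.68,0,0,0,1],
    [1,-0.5,-0.68,0,0,0,1],
    [1,-0.5,-0.68,0,0,0,1],
  ],
)

```text
time_s: 15.7
tool_pos: [0.542, 0.1504, 0.2241]
tool_rot: [180.0, 0.0, 91.9]
force: [0.0, -0.7, 0.3]
grip_width: 0.0869
grasp_force: 0.0
```

```bash
python3 -c "
from h import *
go([.4455,.3356,.080])"
```

```text
t 15.7 [0.542  0.1504 0.2241] [1.7997e+02 4.0000e-02 9.1910e+01] shift [ 0.942 -0.452  0.719] turn [ 0.0003  0.0005 -0.0019]
```

apply_moves(
  moves=[
    [0.935,-0.447,0,0,0,0,1],
    [0.935,-0.447,0,0,0,0,1],
    [0.935,-0.447,0,0,0,0,1],
    [0.935,-0.447,0,0,0,0,1],
    [0.935,-0.447,0,0,0,0,1],
    [0.935,-0.447,0,0,0,0,1],
    [0.935,-0.447,0,0,0,0,1],
    [0.935,-0.447,0.2,0,0,0,1],
    [0.935,-0.447,0.4,0,0,0,1],
    [0.935,-0.447,0.55,0,0,0,1],
    [0.935,-0.447,0.66,0,0,0,1],
    [0.935,-0.447,0.72,0,0,0,1],
    [0.935,-0.447,0.72,0,0,0,0],
    [0.935,-0.447,0.72,0,0,0,0],
    [0.935,-0.447,0.72,0,0,0,0],
    [0.935,-0.447,0.72,0,0,0,0],
    [0.935,-0.447,0.72,0,0,0,0],
    [0.935,-0.447,0.72,0,0,0,0],
    [0.935,-0.447,0.72,0,0,0,0],
    [0.935,-0.447,0.72,0,0,0,0],
  ],
)

```text
time_s: 17.7
tool_pos: [0.4454, 0.3361, 0.0802]
tool_rot: [180.0, -0.0, 92.1]
force: [-0.2, -0.5, 1.0]
grip_width: 0.0374
grasp_force: 20.0
```

```bash
python3 -c "
from h import *
go([.6538,-.141,.225])"
```

```text
t 17.7 [0.4454 0.3361 0.0802] [ 1.7997e+02 -1.0000e-02  9.2070e+01] shift [-2.421  0.955 -0.724] turn [ 0.0003 -0.0002 -0.0001]
```

apply_moves(
  moves=[
    [0,0,-0.1,0,0,0,0],
    [0,0,-0.25,0,0,0,0],
    [0,0,-0.45,0,0,0,0],
    [0,0,-0.62,0,0,0,0],
    [0,0,-0.724,0,0,0,0],
    [-0.1,0.04,-0.724,0,0,0,0],
    [-0.25,0.1,-0.724,0,0,0,0],
    [-0.42,0.17,-0.724,0,0,0,0],
    [-0.6,0.24,-0.724,0,0,0,0],
    [-0.8,0.32,-0.724,0,0,0,0],
    [-1,0.4,-0.724,0,0,0,0],
  ],
)

```text
time_s: 18.8
tool_pos: [0.5324, 0.1375, 0.2243]
tool_rot: [-180.0, -0.0, 92.1]
force: [1.2, 1.1, -2.5]
grip_width: 0.0375
grasp_force: 20.0
```

apply_moves(
  moves=[
    [-0.2,0.1,0,0,0,0,0],
    [-0.4,0.22,0,0,0,0,0],
    [-0.6,0.34,0,0,0,0,0],
    [-0.8,0.46,0,0,0,0,0],
    [-0.92,0.52,0,0,0,0,0],
    [-1,0.555,0,0,0,0,0],
    [-1,0.555,0,0,0,0,0],
    [-1,0.555,0,0,0,0,0],
    [-1,0.555,0,0,0,0,0],
  ],
)

```text
time_s: 19.7
tool_pos: [0.6502, -0.0548, 0.2244]
tool_rot: [-180.0, -0.1, 92.2]
force: [-0.2, -0.4, -2.7]
grip_width: 0.0376
grasp_force: 20.0
```

```bash
python3 -c "
from h import *
go([.6538,-.141,.0872])"
```

```text
t 19.7 [ 0.6502 -0.0548  0.2244] [-1.7996e+02 -9.0000e-02  9.2190e+01] shift [-0.433  0.002  0.685] turn [-0.0005 -0.001   0.0013]
```

apply_moves(
  moves=[
    [-0.2,0,0,0,0,0,0],
    [-0.36,0,0,0,0,0,0],
    [-0.423,0,0,0,0,0,0],
    [-0.423,0,0,0,0,0,0],
    [-0.423,0,0.15,0,0,0,0],
    [-0.423,0,0.35,0,0,0,0],
    [-0.423,0,0.52,0,0,0,0],
    [-0.423,0,0.6,0,0,0,0],
    [-0.423,0,0.64,0,0,0,0],
    [-0.423,0,0.665,0,0,0,0],
    [-0.423,0,0.677,0,0,0,0],
    [-0.423,0,0.683,0,0,0,0],
    [-0.423,0,0.687,0,0,0,0],
    [-0.423,0,0.687,0,0,0,0],
    [-0.423,0,0.687,0,0,0,0],
  ],
)

```text
time_s: 21.2
tool_pos: [0.6539, -0.1416, 0.0879]
tool_rot: [180.0, -0.0, 92.1]
force: [0.4, 0.5, -1.7]
grip_width: 0.0376
grasp_force: 20.0
```

```bash
python3 -c "
from h import *
go([.6538,-.141,.0872]);print(env.get_obs()['force'])"
```

```text
t 21.2 [ 0.6539 -0.1416  0.0879] [179.95  -0.    92.06] shift [ 0.003 -0.     0.003] turn [ 0.0006 -0.     -0.0003]
[ 0.37497646  0.48999943 -1.7065567 ]
```

apply_moves(
  moves=[
    [0.003,0,0.004,0,0,0,0],
    [0.003,0,0.004,0,0,0,0],
    [0.003,0,0.004,0,0,0,0.5],
    [0.003,0,0.004,0,0,0,0.7],
    [0.003,0,0.004,0,0,0,0.9],
    [0.003,0,0.004,0,0,0,1],
    [0.003,0,0.004,0,0,0,1],
    [0,0,-0.05,0,0,0,1],
    [0,0,-0.2,0,0,0,1],
    [0,0,-0.4,0,0,0,1],
    [0,0,-0.6,0,0,0,1],
    [0,0,-0.68,0,0,0,1],
    [-0.4,-0.95,-0.68,0,0,0,1],
    [-0.4,-0.95,-0.68,0,0,0,1],
    [-0.4,-0.95,-0.68,0,0,0,1],
    [-0.4,-0.95,-0.68,0,0,0,1],
    [-0.4,-0.95,-0.68,0,0,0,1],
    [-0.4,-0.95,-0.68,0,0,0,1],
    [-0.4,-0.95,-0.68,0,0,0,1],
  ],
)

```text
time_s: 23.1
tool_pos: [0.4677, -0.2274, 0.2236]
tool_rot: [179.9, -0.0, 92.1]
force: [0.2, 0.7, -0.4]
grip_width: 0.0874
grasp_force: 0.0
```

```bash
python3 - <<'E'
from h import *
for n,A in(("top",((315,150),(364,150),(420,148))),("scene",((311,262),(264,255),(214,250)))):
    im=viewer.read_camera(n); cv2.imwrite(f"pics/{n}2.png",im[:,:,::-1])
    for a in A:
        p,k=blob(im.astype(int).sum(2)<270,a,25); print(n,p.round(1),k,plane(n,p,.119)[0].round(4))
# refined target for shelf grasp
go([.4669,-.2289,.010],104.0)
E
```

```text
top [316.1 149.7] 87 [0.6469 0.0524 0.119 ]
top [369.4 149.1] 87 [ 0.6489 -0.0444  0.119 ]
top [423.  146.8] 97 [ 0.6539 -0.142   0.119 ]
scene [310.5 261.5] 68 [0.6466 0.0532 0.119 ]
scene [259.8 254.1] 65 [ 0.6482 -0.0439  0.119 ]
scene [209.8 248.2] 66 [ 0.6535 -0.1413  0.119 ]
t 23.2 [ 0.4679 -0.2271  0.2233] [-1.7999e+02  3.0000e-02  9.2190e+01] shift [-0.008 -0.005  1.066] turn [-0.0002  0.0003 -0.1374]
```

View pics/scene2.png

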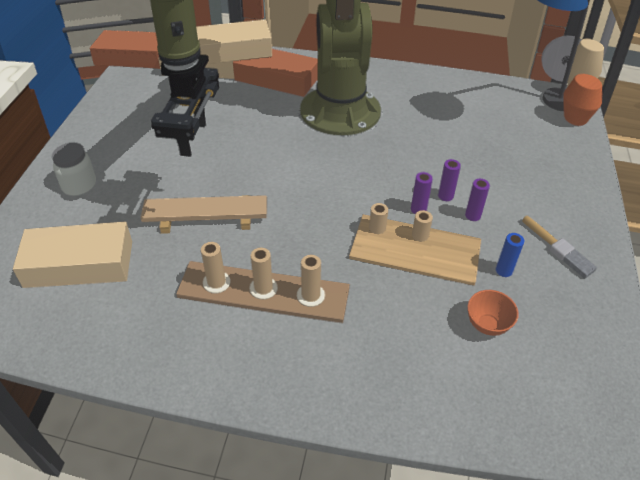

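All three props stand upright at scene (211,265), (261,270) and (311,278), each within about 1 mm of its pad centre. The shelf is still at (203,211). Next I turn to the shelf's yaw and descend over it.

apply_moves(
  moves=[
    [-0.002,0,0,0,0,-0.07,1],
    [-0.002,0,0,0,0,-0.139,1],
    [-0.002,0,0.2,0,0,-0.139,1],
    [-0.002,0,0.4,0,0,-0.139,1],
    [-0.002,0,0.6,0,0,-0.139,1],
    [-0.002,0,0.7,0,0,-0.139,1],
    [-0.002,0,0.7,0,0,-0.139,1],
    [-0.002,0,0.7,0,0,-0.139,1],
    [-0.002,0,0.7,0,0,-0.139,1],
  ],
)

```text
time_s: 24.1
tool_pos: [0.4682, -0.229, 0.0848]
tool_rot: [179.9, 0.1, 104.1]
force: [-0.9, -0.3, 0.5]
grip_width: 0.087
grasp_force: 0.0
```

```bash
python3 -c "
from h import *
go([.4669,-.2289,.009],104.0)"
```

```text
t 24.1 [ 0.4682 -0.229   0.0848] [1.7988e+02 9.0000e-02 1.0405e+02] shift [ 0.003 -0.007  0.379] turn [0.0013 0.001  0.0006]
```

apply_moves(
  moves=[
    [0,-0.004,0.1,0,0,0,1],
    [0,-0.004,0.2,0,0,0,1],
    [0,-0.004,0.3,0,0,0,1],
    [0,-0.004,0.36,0,0,0,1],
    [0,-0.004,0.379,0,0,0,1],
    [0,-0.004,0.379,0,0,0,1],
    [0,-0.004,0.379,0,0,0,0.6],
    [0,-0.004,0.379,0,0,0,0],
    [0,-0.004,0.379,0,0,0,0],
    [0,-0.004,0.379,0,0,0,0],
    [0,-0.004,0.379,0,0,0,0],
    [0,-0.004,0.379,0,0,0,0],
    [0,-0.004,0.379,0,0,0,0],
  ],
  grip_force=40,
)

```text
time_s: 25.4
tool_pos: [0.4661, -0.2289, 0.0079]
tool_rot: [180.0, -0.0, 104.0]
force: [-1.4, 1.4, 3.7]
grip_width: 0.0593
grasp_force: 40.0
```

```bash
python3 -c "
from h import *
go([.6488,-.0440,.16],92.08)"
```

```text
t 25.4 [ 0.4661 -0.2289  0.0079] [179.97  -0.   104.01] shift [ 0.676  1.111 -0.76 ] turn [ 3.000e-04 -1.000e-04  1.389e-01]
```

apply_moves(
  moves=[
    [0,0,-0.04,0,0,0,0],
    [0,0,-0.12,0,0,0,0],
    [0,0,-0.25,0,0,0,0],
    [0,0,-0.4,0,0,0,0],
    [0,0,-0.55,0,0,0,0],
    [0,0,-0.7,0,0,0,0],
    [0,0,-0.8,0,0,0,0],
    [0.1,0.15,-0.8,0,0,0.02,0],
    [0.2,0.3,-0.8,0,0,0.05,0],
    [0.32,0.48,-0.8,0,0,0.08,0],
    [0.44,0.66,-0.8,0,0,0.11,0],
    [0.56,0.84,-0.8,0,0,0.13,0],
    [0.63,0.95,-0.8,0,0,0.139,0],
    [0.676,1,-0.8,0,0,0.139,0],
    [0.676,1,-0.8,0,0,0.139,0],
    [0.676,1,-0.8,0,0,0.139,0],
    [0.676,1,-0.8,0,0,0.139,0],
    [0.676,1,-0.8,0,0,0.139,0],
  ],
)

```text
time_s: 27.2
tool_pos: [0.6263, -0.0513, 0.1679]
tool_rot: [180.0, 0.0, 91.9]
force: [0.2, -0.2, -4.6]
grip_width: 0.0597
grasp_force: 40.0
```

```bash
python3 - <<'E'
from h import *
go([.6488,-.0440,.108],92.08)
for n in("scene","top"):
    im=viewer.read_camera(n); cv2.imwrite(f"pics/{n}3.png",im[:,:,::-1])
E
```

```text
t 27.2 [ 0.6263 -0.0513  0.1679] [180.    0.   91.9] shift [0.033 0.113 0.299] turn [ 0.      0.     -0.0021]
```

View pics/scene3.png

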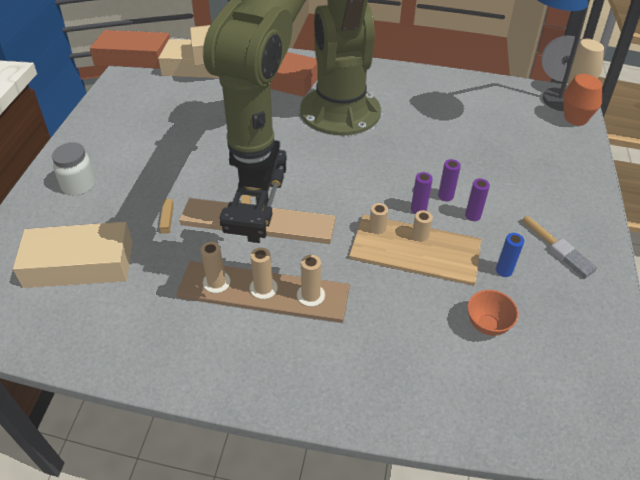

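The shelf hangs level-looking in the gripper, spanning scene (182,215) to (335,228) behind the props, which all still stand. I check its centring in the hand before lowering.

```bash
python3 - <<'E'
from h import *
np.set_printoptions(precision=4,suppress=True)
ims={n:viewer.read_camera(n) for n in("top","scene")}
for n in("top","scene"):
    d=masks_of(n,"shelf")
    if not d: print(n,"none"); continue
    d=d[0]; m=d["pixels"]; q=cv2.boxPoints(cv2.minAreaRect(np.argwhere(m)[:,::-1].astype(np.float32)))
    print(n,d["conf"],q.round(1).tolist(),plane(n,q,.194)[:,:2],plane(n,q,.194).mean(0))
big=np.hstack([cv2.resize(ims["scene"][180:255,170:345,::-1],(400,171)),cv2.resize(ims["top"][110:210,250:480,::-1],(400,174))[:171]])
cv2.imwrite("pics/c3.png",cv2.resize(big,(800,342)))
E
```

```text
top 0.76 [[294.3999938964844, 136.1999969482422], [461.70001220703125, 131.8000030517578], [462.70001220703125, 169.89999389648438], [295.29998779296875, 174.3000030517578]] [[ 0.6526  0.0902]
 [ 0.6625 -0.191 ]
 [ 0.5982 -0.1927]
 [ 0.5884  0.088 ]] [ 0.6254 -0.0514  0.194 ]
scene 0.68 [[179.10000610351562, 224.8000030517578], [183.0, 195.3000030517578], [335.6000061035156, 215.5], [331.70001220703125, 245.0]] [[ 0.6725 -0.1843]
 [ 0.5975 -0.2041]
 [ 0.5921  0.0887]
 [ 0.6646  0.0947]] [ 0.6316 -0.0513  0.194 ]
```

View pics/c3.png

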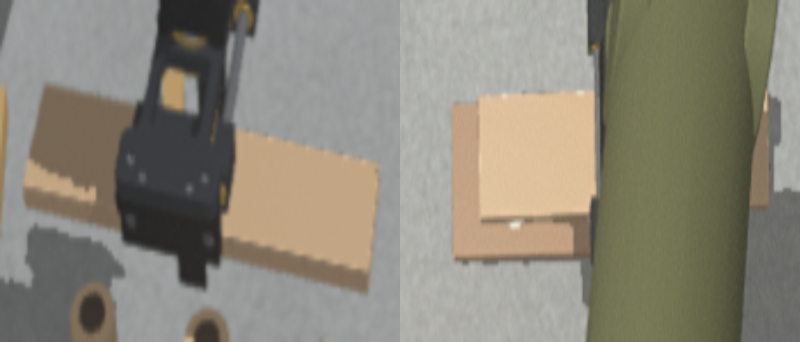

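apply_moves(
  moves=[
    [0.015,0.05,0,0,0,-0.002,0],
    [0.033,0.113,0,0,0,-0.002,0],
    [0.033,0.113,0,0,0,-0.002,0],
    [0.033,0.113,0.05,0,0,-0.002,0],
    [0.033,0.113,0.12,0,0,-0.002,0],
    [0.033,0.113,0.19,0,0,-0.002,0],
    [0.033,0.113,0.24,0,0,-0.002,0],
    [0.033,0.113,0.265,0,0,-0.002,0],
    [0.033,0.113,0.28,0,0,-0.002,0],
    [0.033,0.113,0.288,0,0,-0.002,0],
    [0.033,0.113,0.294,0,0,-0.002,0],
    [0.033,0.113,0.298,0,0,-0.002,0],
    [0.033,0.113,0.298,0,0,-0.002,0],
    [0.033,0.113,0.298,0,0,-0.002,0],
  ],
)

```text
time_s: 28.9
tool_pos: [0.6497, -0.0418, 0.1083]
tool_rot: [180.0, -0.0, 92.2]
force: [0.7, 0.1, -3.9]
grip_width: 0.0596
grasp_force: 40.0
```

```bash
python3 -c "
from h import *
go([.6488,-.0440,.1069],92.08);print(env.get_obs()['force'])"
```

```text
t 28.9 [ 0.6497 -0.0418  0.1083] [ 1.7997e+02 -1.0000e-02  9.2240e+01] shift [-0.011 -0.005  0.007] turn [ 0.0004 -0.0001  0.0019]
[ 0.72448689  0.12491235 -3.88471789]
```

Still hanging, about 1.4 mm up. I correct sideways, then lower in fine steps.

apply_moves(
  moves=[
    [-0.011,-0.005,0,0,0,0.0019,0],
    [-0.011,-0.005,0,0,0,0.0019,0],
    [-0.011,-0.005,0.003,0,0,0.0019,0],
    [-0.011,-0.005,0.005,0,0,0.0019,0],
    [-0.011,-0.005,0.007,0,0,0.0019,0],
    [-0.011,-0.005,0.007,0,0,0.0019,0],
    [-0.011,-0.005,0.007,0,0,0.0019,0],
  ],
)

```text
time_s: 29.6
tool_pos: [0.6487, -0.044, 0.1069]
tool_rot: [180.0, -0.0, 92.1]
force: [-1.0, -0.4, -1.5]
grip_width: 0.0595
grasp_force: 40.0
```

apply_moves(
  moves=[
    [0,0,0.002,0,0,0,0],
    [0,0,0.002,0,0,0,0],
    [0,0,0.002,0,0,0,0.72],
    [0,0,0.002,0,0,0,0.76],
    [0,0,0.002,0,0,0,0.85],
    [0,0,0.002,0,0,0,0.95],
    [0,0,0.002,0,0,0,1],
    [0,0,0.002,0,0,0,1],
    [0,0,0.002,0,0,0,1],
    [0,0,-0.05,0,0,0,1],
    [0,0,-0.15,0,0,0,1],
    [0,0,-0.3,0,0,0,1],
    [0,0,-0.5,0,0,0,1],
    [0,-0.8,-0.5,0,0,0,1],
    [0,-0.8,-0.5,0,0,0,1],
    [0,-0.8,-0.5,0,0,0,1],
    [0,-0.8,-0.5,0,0,0,1],
    [0,-0.8,-0.5,0,0,0,1],
    [0,-0.8,-0.5,0,0,0,1],
  ],
)

```text
time_s: 31.5
tool_pos: [0.4902, -0.0497, 0.2077]
tool_rot: [179.8, -0.0, 92.1]
force: [0.9, 0.3, 0.6]
grip_width: 0.0873
grasp_force: 0.0
```

```bash
python3 - <<'E'
from h import *
np.set_printoptions(precision=4,suppress=True)
for n in("top","scene"):
    im=viewer.read_camera(n); cv2.imwrite(f"pics/{n}4.png",im[:,:,::-1])
    d=masks_of(n,"shelf")[0]; q=cv2.boxPoints(cv2.minAreaRect(np.argwhere(d["pixels"])[:,::-1].astype(np.float32)))
    P=plane(n,q,.133); print(n,d["conf"],P[:,:2].tolist(),P.mean(0))
E
```

```text
top 0.95 [[0.6748712555563326, 0.09680686392973817], [0.6821914303198475, -0.18354273737159665], [0.6181967008252567, -0.18467993425130363], [0.6109678372796433, 0.09515837733213466]] [ 0.6466 -0.0441  0.133 ]
scene 0.88 [[0.6981496475638781, -0.17735612496853367], [0.6242006202504256, -0.1966201105022599], [0.6111135826829831, 0.09582983266274533], [0.6833754462970612, 0.10214658483511423]] [ 0.6542 -0.044   0.133 ]
```

View pics/scene4.png

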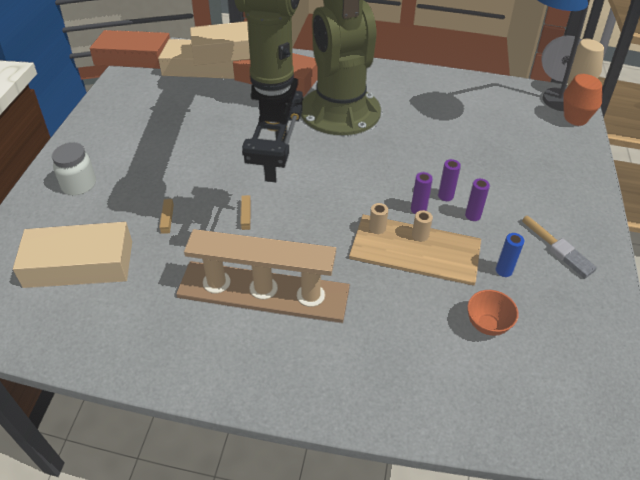

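The shelf lies level on the three upright props, scene (188,245) to (335,257), centred within about 3 mm of the middle pad. The gripper is clear, so I hand in.

```bash
python3 -c "
from cell import env
print(env.sign_off())"
```

```text
the job is handed in; nothing more can be done
None
```

The three tall props stand on the pads within about 1 mm of centre, the shelf lies level on them within about 3 mm of the middle pad, and the job was handed in at about 32 s of the 109 s allowed; sign-off returned no verdict.

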